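# Break the lid stay of a shielded test box and ease the falling lid shut on a finger

## Task

The grey test box stands open, its lid propped by the folding stay at its right-hand wall. Push the stay's thumb bar towards the back with a finger so that the stay unlocks, catch the falling lid on the back of the finger while it is still well open, and lower it on the finger all the way shut without letting it drop, because a slam crushes the copper gasket round the rim. Do not pinch or grip the lid, leave the board in the box and everything on the bench where it lies, and finish with the hand clear.

Things in the scene. Friction and masses are not known exactly. Their poses are not given: they have to be found in the camera images.
- test_box: fixed grey open-topped box, outside 140 (x) x 200 (y) mm, walls 5 mm thick, their top 98 mm above the bench, copper gasket strip on the rim. Origin: centre of the underside; x from its front (robot side) to its back, y to its left, z up. Hinge axis along y at x +74, z +100 mm. Three brass sockets stick out 14 mm low on the front's left half. The stay is inside, at the right (-y) wall
- lid (a joint): angle of the lid about the hinge at the box's back, rad: 0 shut, growing as it opens, 0.87 at the start, where the locked stay holds it (it opens no farther than 0.88). The lid weighs 0.35 to 0.65 kg and its hinge hardly brakes: with the stay unlocked and nothing under it, it falls shut within 0.3 s
- lid_tray: underside of the grey lid (lid 12 mm thick, 200 mm wide) with its 188 mm wide, 5 mm thick (3 mm at the edge) pull lip, which juts 18 mm past the box's front wall when shut. Origin on the hinge axis at mid width; the lid runs to its own -x, its underside is z = 0. A 6 mm black pad covers its middle and left (own y -28 to +88 mm, 25 to 125 mm from the hinge); right of it (y -72 to -30 mm) it is bare
- lid_cover: upper face of the same lid and lip, fixed to the underside and moving with it (same origin and axes; top at own z = 12 mm, on the lip 5 mm)
- lip_edge (a point): point on the lower front edge of the lid's lip, 162 mm from the hinge axis, in the plane y = -53 mm of the box (53 mm right of the lid's middle), which is also the plane of the thumb bar's middle. Moves with the lid
- hinge_line (a point): fixed point on the hinge axis, in the same plane y = -53 mm of the box (box frame x +74, y -53, z +100 mm)
- thumb_bar (a point): middle of the stay's thumb bar: bare metal, round, 9 mm thick, along the box's y from y -79 to -33 mm. At the start it stands free under the lid, 125 mm in front of the hinge axis and 78 mm above it, 51 mm from lip_edge. It swings to the back round a pin 125 mm in front of and 30 mm below the hinge axis. The stay's links lie at y -77 to -85 mm; a finger between y -72 and -30 mm clears them
- stay_knuckle (a joint): bend of the folding stay at its knuckle, rad: 0 locked (against its stop, just past straight; the start), 0.16 straight, 2.87 folded with the lid shut. The lid's weight keeps it locked; a push of less than 1 N on the thumb bar to the back unlocks it after some 9 mm of the bar's way, then it folds by itself inside the box as the lid falls. No spring
- board_small: the small green circuit board under test, 46 x 62 x 11 mm, lying loose on the black mat inside the box; leave it alone
- tweezers: steel tweezers, 125 mm long, 10 mm high, lying beside the left wall of the box; leave alone
- driver_yellow: yellow-handled screwdriver, 143 mm long, 18 mm high, lying beside the right wall of the box; leave alone
- battery_1: small cylindrical battery, 50 mm long, 15 mm thick, lying left of the tweezers; leave alone
- pen_1: black and white marker pen, 135 mm long, 16 mm thick, lying right of the screwdriver; leave alone

How it is judged:
By the outcome, as a careful person would: the job done as asked, in the order asked, and still so for the second after the job is handed in, with the robot touching nothing.
It also fails if it takes over 42 s, if anything falls off the work surface, if the arm or the gripper's body presses on something with over 40 N, if the wrist force passes 120 N, or if a joint passes its speed limit or range.

## Robot

A 6-joint arm with a two-finger parallel gripper is mounted at the origin on a cart in front of the work surface, level with it; the furniture and walls round the work are solid. World frame = base frame: x ahead of the robot, y to its left, z up, the work surface at z = 0. Lengths are in m, angles in rad, forces in N, time in s.
With the tool pointing down it reaches from about 0.35 to 0.975 m from the base axis. Payload 4.9 kg.
Tool frame: the origin (TCP) lies at the very end of the fingers, on their centre line; the grasp point (between the pads) lies 19 mm behind it; z points along the fingers, y is the line along which they close (so a half turn about z gives the same grasp; the last joint's range is limited). The gripper opens to 85 mm and grips with 20 to 120 N. Pads are 22 mm wide; open, the fingers measure 114 mm over their backs; the gripper's body (76 mm by 85 mm) begins 54 mm behind the grasp point. The pads swing forward as they close: fully open they stand 13 mm farther back than shut.
Start: joints at [-1.375, 0.053, 1.613, -0, 1.476, -0.119], TCP at [0.194, -0.594, 0.231] pointing down, gripper open.
Joint ranges: [-3.01, 3.01], [-1.01, 2.22], [0.06, 2.58], [-1.02, 4.17], [0.09, 2.62], [-3.14, 3.14]. Speed limits (rad/s): [2.57, 2.57, 3.14, 3.14, 3.14, 3.14].

## Interface

Orientations are given as a unit quaternion [w, x, y, z].
In Python, from plant import manip gives the robot as it stands.
- The arm moves only by the tool play_rows, never from a script. Its argument "series" is a list that holds one entry, the list of rows, each a list of 7 numbers: the shift along the world's x, y, z in m, then the turn, a rotation vector about the world's x, y, z in degrees, then the opening, from 0 (shut) to 1 (fully open). In form: [[[dx, dy, dz, rx, ry, rz, grip], ...]]. A call has 1 to 10 rows; each row shifts and turns the commanded pose from where the row before left it; what a row does not reach is not made up. A row lasts 1/10 s, in which the tool goes at most 50 mm and 8.59 degrees, less where a joint would pass 70% of its speed; a pose out of reach is approached as far as the arm can. A call with a gripper value outside its range is refused whole. The fingers move at their own pace and stop on an object; the grip force is fixed at half the most. Time passes only in rows, so rows that do not move let the fingers close. It gives the time, the measured TCP pose, the force, the opening and the grip force at its end, in the units of the state.
- manip.state(): the state, without advancing time (a new reading comes with each control period).
- manip.grab_frame(name): name is "scene" or "top" or "wrist"; returns a dict with "frame" (480x640x3 uint8, blue, green, red), "mtx" (3x3 intrinsics, pixels), "R" (3x3) and "t" (3): a world point X has camera coordinates R X + t. Camera axes: x right, y down, z forward; pixel columns grow to the right and rows downward; lengths in m; the calibration is good to about 2 mm. A picture is of the moment at which its call begins. There is no depth.
- manip.job_done(): hands the job in; it is judged then, once.
The state is a dict: "time": time; "joint_pos": joint angles; "joint_vel": joint speeds; "joint_efforts": joint torques, N m; "tool_pos": TCP position; "tool_rot": TCP orientation; "contact_force": force on the tool from outside, world axes, zero at the start; "ft_torque": the same for the moment, N m; "gripper_width": opening from 0.0 (shut) to 1.0 (fully open); "grasp_force": force on a finger pad.
Only numpy, scipy, OpenCV 4.12 (cv2) and the standard library are available. Lean on these libraries where they do the work, as an engineer would, in place of code of your own. Each camera call takes 0.05 s, during which the arm holds its last target. There are 200 camera calls.

## Working session

There is one attempt and no reset: what is moved stays moved. The work goes in short steps, Python scripts to look and compute and a tool call to move; the robot and the scene stay as the last step left them, time stands still between calls to the robot, and variables do not carry over. Pictures are saved under pics/ and viewed, at most 10 in all, crops included, and the job is handed in when it is done.

Besides the shell and the picture viewer there is one more tool, called after "Call:" as name(argument=value, ...) on one line, values as JSON. play_rows: Moves the arm, as the interface text tells. Its arguments: {"type":"object","properties":{"series":{"type":"array"}},"required":["series"]}

```bash
mkdir -p pics; cat > h.py <<'E'
import cv2,numpy as np
from plant import manip
def grab(n,f):
    g=manip.grab_frame(n); cv2.imwrite('pics/'+f,g['frame']); np.savez('pics/'+f+'.npz',**{k:np.array(g[k]) for k in('mtx','R','t','frame')}); return g
def ray(g,u,v):
    R,t=np.array(g['R']),np.array(g['t']); d=R.T@np.linalg.inv(g['mtx'])@np.array([u,v,1.]); return -R.T@t,d
def plane(g,u,v,z):
    c,d=ray(g,u,v); return c+d*(z-c[2])/d[2]
def proj(g,X):
    p=np.array(g['mtx'])@(np.array(g['R'])@np.array(X)+np.array(g['t'])); return p[:2]/p[2]
E
python3 -c "
from h import *
for n in('scene','top'):
    g=grab(n,n+'1.png'); print(n,ray(g,320,240))
print(manip.state())"
```

```text
scene (array([-0.05747198,  0.63806437,  0.70406451]), array([ 0.6172414 , -0.60175023, -0.50730357]))
top (array([ 0.47462723, -0.00701027,  1.13067144]), array([ 0.12146426, -0.01390334, -0.99255501]))
{'time': 0.1, 'joint_pos': array([-1.37500167e+00,  5.32769472e-02,  1.61418245e+00, -3.21460652e-06,
        1.47598455e+00, -1.19013214e-01]), 'joint_vel': array([-0.00087337, -0.00330488, -0.00112828, -0.00053266, -0.00042451,
        0.00036012]), 'joint_efforts': array([ 8.24634826e-04, -3.94901955e+01, -3.71361887e+01, -6.16735019e-05,
        3.96898395e-03,  1.54963027e-05]), 'tool_pos': array([ 0.19340108, -0.59372434,  0.23017918]), 'tool_rot': array([-9.24903485e-04,  9.87637109e-01,  1.56754851e-01, -3.71262889e-05]), 'contact_force': array([ 0.36222033,  0.56350268, -0.43290804]), 'ft_torque': array([-0.02196358,  0.0012362 , -0.04928864]), 'grasp_force': 0.0, 'gripper_width': 1.0034520579785098}
```

View pics/scene1.png

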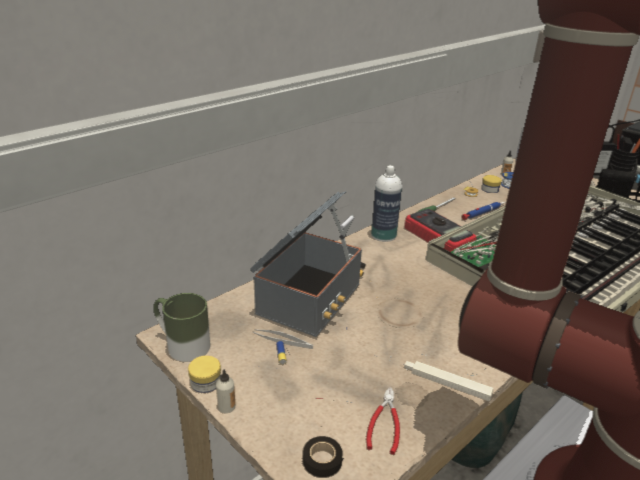

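View pics/top1.png

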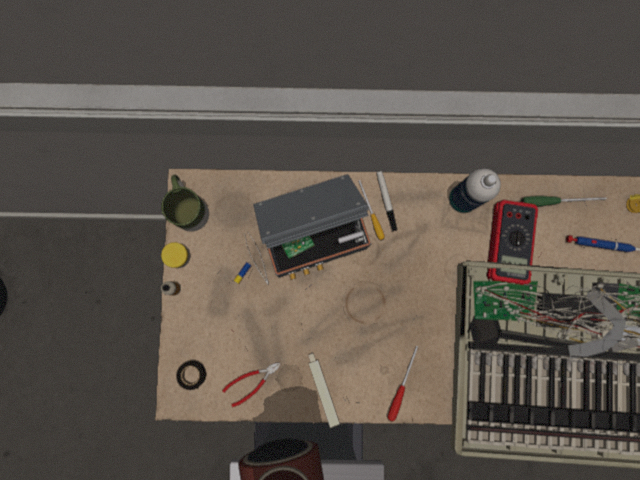

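The box sits at about (315,225) in the top view, rotated slightly. The lid covers its back half and the thumb bar shows at (350,238). In the scene view the box is near (305,280). I'll zoom in on both.

```bash
python3 -c "
import cv2
a=cv2.imread('pics/top1.png')[165:295,235:410];b=cv2.imread('pics/scene1.png')[180:340,235:400]
cv2.imwrite('pics/c1.png',cv2.resize(a,None,fx=4.5,fy=4.5,interpolation=2))
cv2.imwrite('pics/c2.png',cv2.resize(b,None,fx=3.7,fy=3.7,interpolation=2))"
```

```text
(no output)
```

View pics/c1.png

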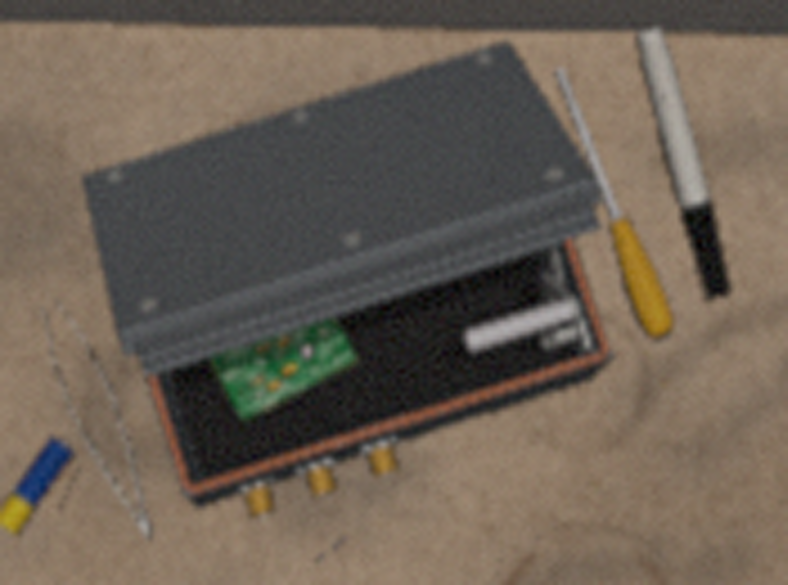

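View pics/c2.png

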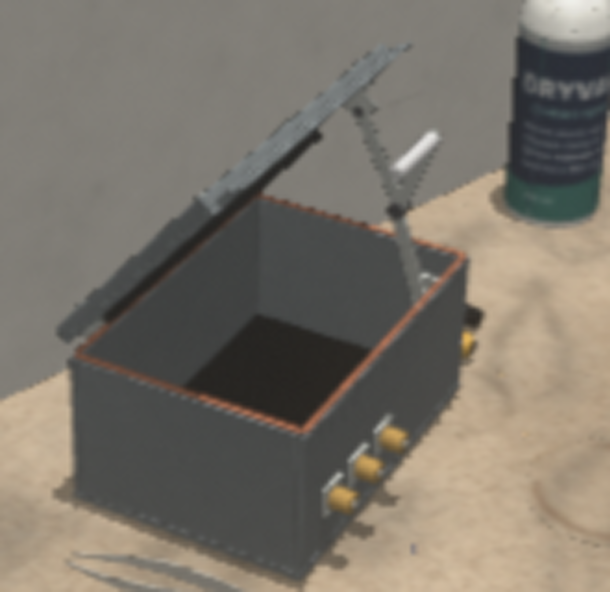

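The top crop shows the rim's front corners at full-image pixels (277,274) and (370,244), and the bar at about (349,238). The scene crop shows rim corners at (317,296), (361.5,250) and (255,275).

```bash
cat >> h.py <<'E'
def load(f): return dict(np.load('pics/'+f+'.npz'))
E
python3 -c "
from h import *
t=load('top1.png');s=load('scene1.png')
c1=lambda u,v:(u/4.5+235,v/4.5+165)
c2=lambda u,v:(u/3.7+235,v/3.7+180)
P={'tFL':plane(t,*c1(189,491),.099),'tFR':plane(t,*c1(607,354),.099),'sFL':plane(s,*c2(303,432),.099),'sFR':plane(s,*c2(469,257),.099),'sBL':plane(s,*c2(75,352),.099),
'bar ends top':(plane(t,*c1(470,341),.178),plane(t,*c1(577,310),.178)),'bar s':(plane(s,*c2(397,165),.178),plane(s,*c2(434,137),.178))}
for k,v in P.items(): print(k,np.round(v,4))
def yaw(FL,FR): d=FL-FR; return np.degrees(np.arctan2(-d[0],d[1])),np.hypot(*d[:2])
print(yaw(P['tFL'],P['tFR']),yaw(P['sFL'],P['sFR']))
for L,R in(('tFL','tFR'),('sFL','sFR')):
  a=np.radians(yaw(P[L],P[R])[0]); print((P[L]+P[R])[:2]/2+.07*np.array([np.cos(a),np.sin(a)]))
"
```

```text
tFL [0.5318 0.0626 0.099 ]
tFR [ 0.595  -0.1209  0.099 ]
sFL [0.5335 0.0648 0.099 ]
sFR [ 0.5937 -0.1196  0.099 ]
sBL [0.6624 0.1073 0.099 ]
bar ends top [[ 0.5903 -0.0561  0.178 ]
 [ 0.6037 -0.0999  0.178 ]]
bar s [[ 0.5976 -0.0602  0.178 ]
 [ 0.6068 -0.098   0.178 ]]
(np.float64(18.98555657928288), np.float64(0.194057836578378)) (np.float64(18.070678771836953), np.float64(0.1940267634788561))
[ 0.62958426 -0.0064112 ]
[ 0.63012141 -0.00567649]
```

```bash
cat >> h.py <<'E'
from scipy.spatial.transform import Rotation as Ro
YAW=np.radians(18.3); C=np.array([.630,-.006]); BX=np.array([np.cos(YAW),np.sin(YAW),0]); BY=np.array([-BX[1],BX[0],0]); Z=np.array([0,0,1.])
def pt(d,h,y=-.052): # d in front of hinge, h above it -> world
    return np.r_[C,0]+(.074-d)*BX+y*BY+(.1+h)*Z
def goalR(phi=40,sgn=1):
    p=np.radians(phi); z=BX*np.cos(p)-Z*np.sin(p); e=BX*np.sin(p)+Z*np.cos(p)
    y=sgn*e; return Ro.from_matrix(np.c_[np.cross(y,z),y,z])
def now():
    s=manip.state(); q=s['tool_rot']; p=np.array(s['tool_pos']); return s,p,Ro.from_quat([q[1],q[2],q[3],q[0]])
def dh(p): # world -> d,h,y (mm)
    v=p-np.r_[C,.1]; return np.round(1e3*np.array([.074-v@BX,v[2],v@BY]),1)
def need(d,h,phi=40,sgn=1,y=-.052):
    s,p,R=now(); rv=(goalR(phi,sgn)*R.inv()).as_rotvec(degrees=True)
    print('t',s['time'],'dhy',dh(p),'dp',np.round(pt(d,h,y)-p,4),'rv',np.round(rv,2),np.linalg.norm(rv).round(1),'j',np.round(s['joint_pos'],2),'F',np.round(s['contact_force'],1),'g',round(s['gripper_width'],2))
E
python3 -c "
from h import *
need(.2,.13,40,1);need(.2,.13,40,-1)"
```

```text
t 0.1 dhy [ 673.1  130.2 -420.9] dp [ 3.333e-01  4.988e-01 -2.000e-04] rv [-25.   -49.39  83.93] 100.5 j [-1.38  0.05  1.61 -0.    1.48 -0.12] F [ 0.4  0.6 -0.4] g 1.0
t 0.1 dhy [ 673.1  130.2 -420.9] dp [ 3.333e-01  4.988e-01 -2.000e-04] rv [ 49.14 -24.84 -83.5 ] 100.0 j [-1.38  0.05  1.61 -0.    1.48 -0.12] F [ 0.4  0.6 -0.4] g 1.0
```

Call:
play_rows(series=[[[0.01,0.03,0.015,-1.9,-3.8,6.4,0],[0.02,0.038,0.015,-1.9,-3.8,6.4,0],[0.025,0.038,0,-1.9,-3.8,6.4,0],[0.025,0.038,0,-1.9,-3.8,6.4,0],[0.025,0.038,0,-1.9,-3.8,6.4,0],[0.025,0.038,0,-1.9,-3.8,6.4,0],[0.025,0.038,0,-1.9,-3.8,6.4,0],[0.025,0.038,0,-1.9,-3.8,6.4,0],[0.025,0.038,0,-1.9,-3.8,6.4,0],[0.025,0.038,0,-1.9,-3.8,6.4,0]]])

```text
time: 1.1
tool_pos: [0.424, -0.2206, 0.2609]
tool_rot: [0.201, 0.691, 0.635, 0.28]
contact_force: [0.6, 0.2, 1.0]
gripper_width: 0.001
grasp_force: 0.0
```

```bash
python3 -c "
from h import *
need(.2,.13)"
```

```text
t 1.1 dhy [ 337.   160.9 -139. ] dp [ 0.1027  0.1256 -0.0309] rv [ -6.09 -11.28  19.6 ] 23.4 j [-1.   -0.7   2.26  0.65  1.29 -1.01] F [0.6 0.2 1. ] g 0.0
```

Call:
play_rows(series=[[[0.025,0.031,-0.007,-1.5,-2.8,4.9,0],[0.026,0.031,-0.008,-1.5,-2.8,4.9,0],[0.026,0.032,-0.008,-1.5,-2.8,4.9,0],[0.026,0.032,-0.008,-1.5,-2.8,4.9,0],[0,0,0,0,0,0,0],[0,0,0,0,0,0,0]]])

```text
time: 1.7
tool_pos: [0.5263, -0.0954, 0.2292]
tool_rot: [0.245, 0.533, 0.734, 0.342]
contact_force: [0.8, -0.5, 0.3]
gripper_width: 0.001
grasp_force: 0.0
```

```bash
python3 -c "
from h import *
need(.2,.13)
g=grab('scene','scene2.png');s,p,R=now();print(proj(g,p))
cv2.imwrite('pics/c3.png',cv2.resize(g['frame'][140:340,240:480],None,fx=3,fy=3,interpolation=2))"
```

```text
t 1.7 dhy [200.6 129.2 -52.3] dp [0.0004 0.0004 0.0008] rv [-0.2  -0.36  0.14] 0.4 j [-0.67 -0.58  2.3   0.84  1.04 -1.29] F [ 0.8 -0.5  0.3] g 0.0
[384.34746499 208.2646488 ]
```

View pics/c3.png

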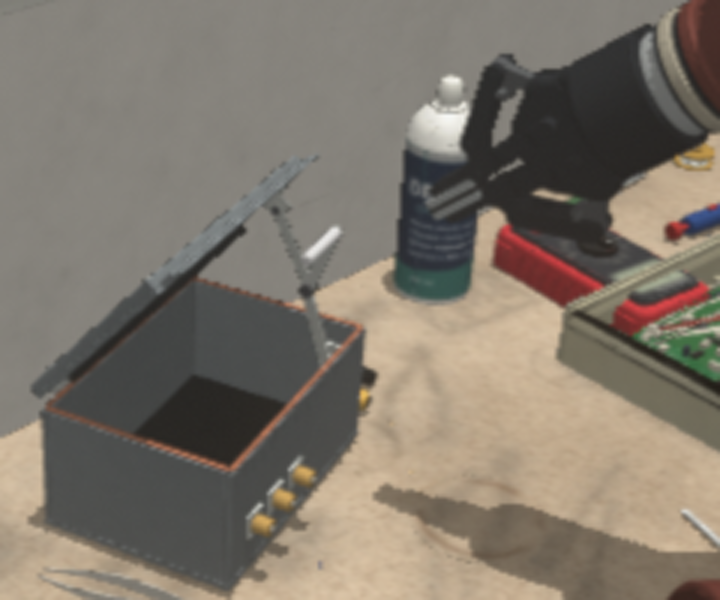

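The tip is where the state says it is: TCP projected at (384,208), seen at (383.7,207.7). The closed fingers are about 27 mm thick, with the closing axis vertical. The lid is still propped. Next I'll move up to just in front of the bar.

Call:
play_rows(series=[[[0.019,0.006,-0.013,0,0,0,0],[0.019,0.006,-0.014,0,0,0,0],[0.019,0.006,-0.014,0,0,0,0],[0,0,0,0,0,0,0],[0,0,0,0,0,0,0]]])

```text
time: 2.25
tool_pos: [0.5833, -0.0793, 0.1897]
tool_rot: [0.246, 0.534, 0.733, 0.342]
contact_force: [0.4, -0.5, -0.1]
gripper_width: 0.001
grasp_force: 0.0
```

```bash
python3 -c "
from h import *
need(.108,.088)
g=grab('scene','scene3.png');s,p,R=now();print(proj(g,p),proj(g,pt(.125,.078)),proj(g,pt(.1045,.1238)))
cv2.imwrite('pics/c4.png',cv2.resize(g['frame'][170:300,280:440],None,fx=4.5,fy=4.5,interpolation=2))"
```

```text
t 2.25 dhy [141.3  89.7 -54.9] dp [ 0.0307  0.0132 -0.0017] rv [-0.14 -0.25  0.29] 0.4 j [-0.55 -0.38  2.24  0.88  0.85 -1.32] F [ 0.4 -0.5 -0.1] g 0.0
[354.71334212 218.65155581] [346.18924539 222.7670613 ] [337.9946241  199.51143864]
```

View pics/c4.png

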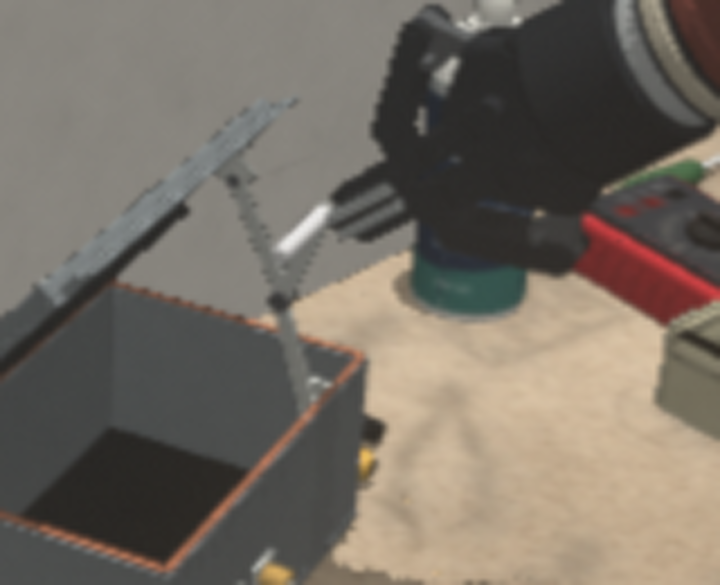

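The tip is about 16 mm short of the bar, which shows at (347,221) and matches the prediction. The lid is still propped, so I'll push now.

Call:
play_rows(series=[[[0.004,0.002,0,0,0,0,0],[0.004,0.002,0,0,0,0,0],[0.004,0.002,0,0,0,0,0],[0.003,0.001,0,0,0,0,0],[0.003,0.001,0,0,0,0,0],[0.003,0.001,0,0,0,0,0],[0.003,0.001,0,0,0,0,0],[0.003,0.001,0,0,0,0,0]]])

```text
time: 3.1
tool_pos: [0.6107, -0.0671, 0.1892]
tool_rot: [0.246, 0.533, 0.734, 0.342]
contact_force: [0.0, -0.2, 0.4]
gripper_width: -0.005
grasp_force: 0.0
```

```bash
python3 -c "
from h import *
need(.108,.088)
g=grab('scene','scene4.png');s,p,R=now();print(proj(g,p),proj(g,pt(.1045,.1238)))
cv2.imwrite('pics/c5.png',cv2.resize(g['frame'][170:300,280:440],None,fx=4.5,fy=4.5,interpolation=2))"
```

```text
t 3.1 dhy [111.5  89.2 -52. ] dp [ 0.0033  0.0011 -0.0012] rv [-0.15 -0.25  0.21] 0.4 j [-0.49 -0.31  2.19  0.88  0.8  -1.29] F [ 0.  -0.2  0.4] g -0.0
[340.23778166 215.98241017] [337.9946241  199.51143864]
```

View pics/c5.png

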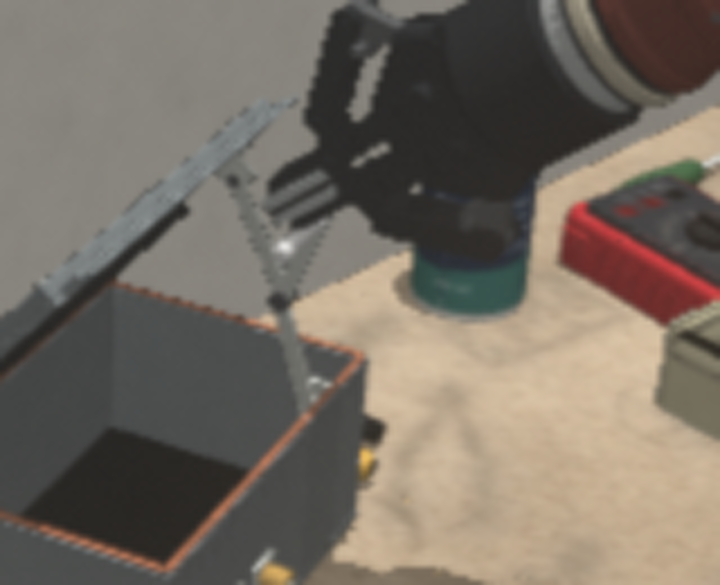

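The finger slid over the bar: the tip is at (341,215), the bar hasn't moved and the lid is still propped. I'll lift slightly, back off, come in lower and push again.

Call:
play_rows(series=[[[-0.002,-0.001,0.005,0,0,0,0],[-0.012,-0.004,0.003,0,0,0,0],[-0.012,-0.004,0,0,0,0,0],[-0.003,-0.001,-0.006,0,0,0,0],[0,0,-0.008,0,0,0,0],[0,0,0,0,0,0,0],[0,0,0,0,0,0,0]]])

```text
time: 3.85
tool_pos: [0.5814, -0.077, 0.1825]
tool_rot: [0.245, 0.533, 0.734, 0.342]
contact_force: [0.2, 0.8, 0.2]
gripper_width: 0.005
grasp_force: 0.0
```

```bash
python3 -c "
from h import *
need(.108,.083)"
```

```text
t 3.85 dhy [142.4  82.5 -52.2] dp [0.0326 0.0109 0.0005] rv [-0.2  -0.31  0.21] 0.4 j [-0.55 -0.37  2.25  0.89  0.85 -1.33] F [0.2 0.8 0.2] g 0.01
```

Call:
play_rows(series=[[[0.006,0.002,0,0,0,0,0],[0.006,0.002,0,0,0,0,0],[0.004,0.001,0,0,0,0,0],[0.003,0.001,0,0,0,0,0],[0.003,0.001,0,0,0,0,0],[0.003,0.001,0,0,0,0,0],[0.003,0.001,0,0,0,0,0],[0,0,0,0,0,0,0]]])

```text
time: 4.65
tool_pos: [0.6097, -0.0682, 0.1833]
tool_rot: [0.246, 0.533, 0.734, 0.342]
contact_force: [0.1, 0.6, 1.1]
gripper_width: 0.0
grasp_force: 0.0
```

```bash
python3 -c "
from h import *
need(.108,.083)
g=grab('scene','scene5.png')
cv2.imwrite('pics/c6.png',cv2.resize(g['frame'][170:300,280:440],None,fx=4.5,fy=4.5,interpolation=2))"
```

```text
t 4.65 dhy [112.8  83.3 -52.6] dp [ 0.0043  0.0021 -0.0003] rv [-0.15 -0.25  0.2 ] 0.4 j [-0.49 -0.3   2.19  0.89  0.8  -1.31] F [0.1 0.6 1.1] g 0.0
```

View pics/c6.png

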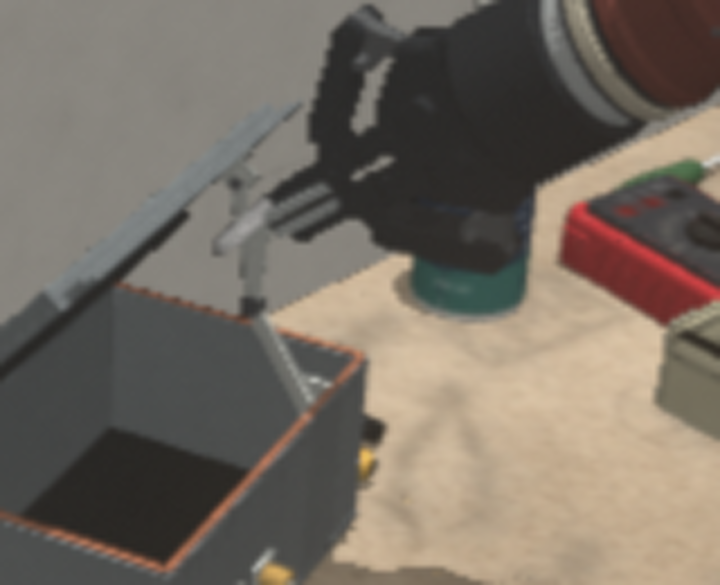

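The stay has unlocked: the bar has moved back to about (334,220). The lid looks to be settling onto the finger. I'll hold briefly and see whether it's at rest.

Call:
play_rows(series=[[[0,0,0,0,0,0,0],[0,0,0,0,0,0,0]]])

```text
time: 4.9
tool_pos: [0.609, -0.0682, 0.1826]
tool_rot: [0.245, 0.533, 0.734, 0.342]
contact_force: [-0.3, -0.3, -1.2]
gripper_width: 0.005
grasp_force: 0.8
```

```bash
python3 -c "
from h import *
need(.108,.083)
g=grab('scene','scene6.png');a=load('scene5.png')['frame'];b=load('scene4.png')['frame']
need(.108,.083)
print(cv2.absdiff(g['frame'],a)[185:260,285:350].mean(),cv2.absdiff(b,a)[185:260,285:350].mean())
for th in(.87,.8,.74,.7,.6): print(th,proj(g,pt(.162*np.cos(th),.162*np.sin(th),-.094)),proj(g,pt(.162*np.cos(th),.162*np.sin(th),.094)))
cv2.imwrite('pics/c7.png',cv2.resize(g['frame'][170:300,250:410],None,fx=5,fy=4.5,interpolation=2))"
```

```text
t 4.9 dhy [113.4  82.6 -52.5] dp [0.005  0.0022 0.0004] rv [-0.15 -0.31  0.21] 0.4 j [-0.5  -0.3   2.19  0.89  0.8  -1.31] F [-0.3 -0.3 -1.2] g 0.01
t 4.95 dhy [113.4  82.6 -52.6] dp [0.005  0.0022 0.0004] rv [-0.15 -0.31  0.22] 0.4 j [-0.5  -0.3   2.19  0.89  0.8  -1.31] F [-0.8 -0.7 -1.2] g 0.0
9.028786324786324 7.242871794871795
0.87 [347.43189063 191.57069099] [300.29388986 231.09094005]
0.8 [350.99257604 195.95864478] [304.39212219 236.10903867]
0.74 [353.83164404 199.86979941] [307.6799487  240.56478624]
0.7 [355.60839766 202.54463569] [309.74841277 243.60329139]
0.6 [359.61960649 209.42685999] [314.45777921 251.38984066]
```

View pics/c7.png

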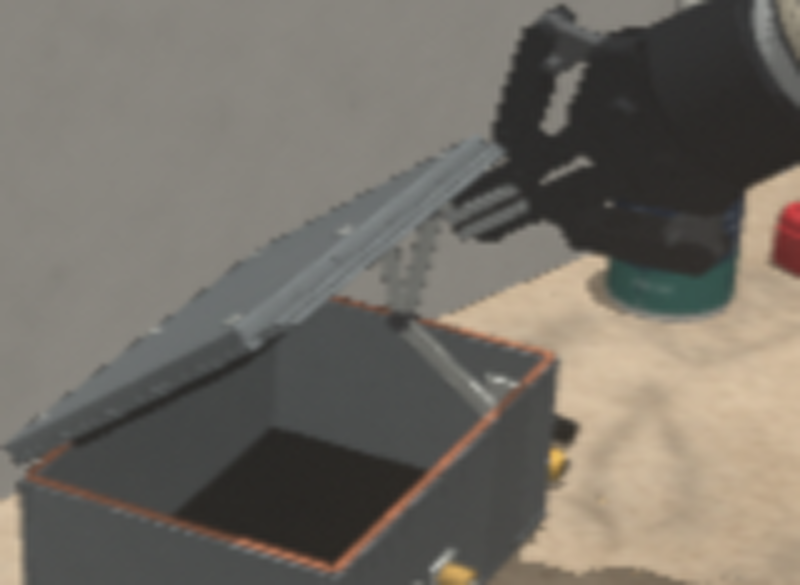

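The lid is caught at about 0.73 rad: its lip corners are at (350,203) and (310,241), matching the predictions, and the force is −1.2 N. Now I'll lower it along its arc.

```bash
cat >> h.py <<'E'
def tcp(th,s): return .162*np.cos(th)-.766*s+.0084, .162*np.sin(th)-.643*s-.010
E
python3 -c "
from h import *
s,p,R=now();
ths=[.6,.48,.36,.27,.18,.09,.0,-.03]
for th in ths:
    d,h=tcp(th,.015+.005*max(th,0)/.73); q=pt(d,h); print(th,round(d,4),round(h,4),np.round((q-p)*1e3,1)); p=q
"
```

```text
0.6 0.1275 0.0692 [-13.5  -3.9 -13.4]
0.48 0.1381 0.053 [-10.1  -3.3 -16.1]
0.36 0.1466 0.0358 [ -8.1  -2.7 -17.2]
0.27 0.1516 0.0224 [ -4.7  -1.6 -13.5]
0.18 0.1553 0.0086 [ -3.5  -1.2 -13.8]
0.09 0.1578 -0.0055 [ -2.3  -0.8 -14. ]
0.0 0.1589 -0.0196 [ -1.1  -0.4 -14.2]
-0.03 0.1588 -0.0245 [ 0.1  0.  -4.9]
```

Call:
play_rows(series=[[[-0.002,-0.0006,-0.002,0,0,0,0],[-0.0028,-0.0008,-0.0028,0,0,0,0],[-0.0028,-0.0008,-0.0028,0,0,0,0],[-0.0028,-0.0008,-0.0028,0,0,0,0],[-0.0028,-0.0008,-0.003,0,0,0,0],[-0.002,-0.0007,-0.0032,0,0,0,0],[-0.002,-0.0007,-0.0032,0,0,0,0],[-0.002,-0.0007,-0.0032,0,0,0,0],[-0.002,-0.0007,-0.0032,0,0,0,0],[-0.002,-0.0007,-0.0032,0,0,0,0]]])

```text
time: 5.95
tool_pos: [0.5861, -0.0756, 0.1536]
tool_rot: [0.246, 0.533, 0.734, 0.342]
contact_force: [-0.1, 0.2, -1.9]
gripper_width: 0.001
grasp_force: 0.7
```

```bash
cat >> h.py <<'E'
def seg(ths):
    need(.159,-.02); s,p,R=now()
    for th in ths:
        d,h=tcp(th,.015+.005*max(th,0)/.73); q=pt(d,h); print(th,np.round((q-p)*1e3,1)); p=q
E
python3 -c "
from h import *
seg([.36,.27,.18])
g=grab('scene','scene7.png')
for th in(.55,.5,.45,.4): print(th,proj(g,pt(.162*np.cos(th),.162*np.sin(th),-.094)),proj(g,pt(.162*np.cos(th),.162*np.sin(th),.094)))
cv2.imwrite('pics/c8.png',cv2.resize(g['frame'][170:300,250:410],None,fx=5,fy=4.5,interpolation=2))"
```

```text
t 5.95 dhy [137.5  53.6 -52.3] dp [-0.0205 -0.0065 -0.0736] rv [-0.15 -0.25  0.21] 0.4 j [-0.54 -0.31  2.25  0.94  0.8  -1.4 ] F [-0.1  0.2 -1.9] g 0.0
0.36 [ -8.8  -2.6 -17.7]
0.27 [ -4.7  -1.6 -13.5]
0.18 [ -3.5  -1.2 -13.8]
0.55 [361.3833609  212.95125864] [316.55160797 255.36028616]
0.5 [362.97912781 216.51604584] [318.46329852 259.36462115]
0.45 [364.40269356 220.1097815 ] [320.18765713 263.38964637]
0.4 [365.65054044 223.72102578] [321.72029559 267.42222451]
```

View pics/c8.png

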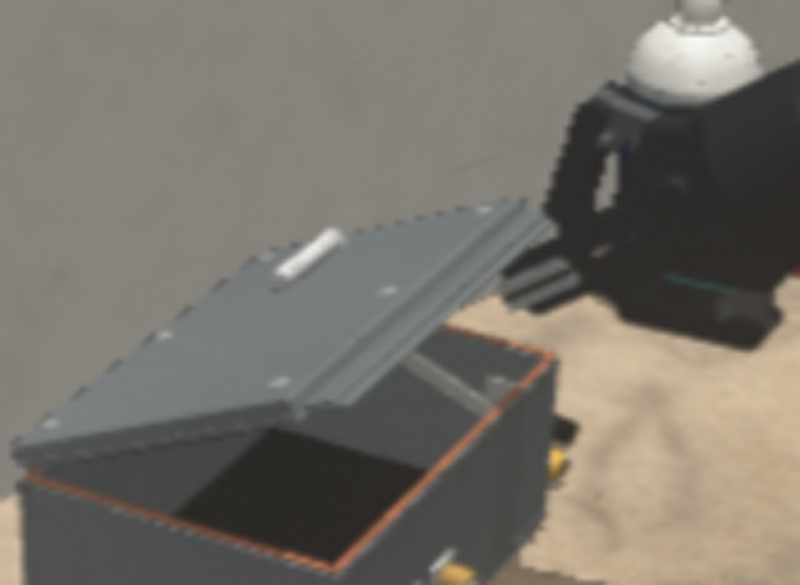

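The lid is at about 0.50 rad, following the finger (left lip corner at (319,259)). The load is steady at −1.9 N, so I'll carry on.

Call:
play_rows(series=[[[-0.0014,-0.0004,-0.0028,0,0,0,0],[-0.0014,-0.0004,-0.003,0,0,0,0],[-0.0014,-0.0004,-0.003,0,0,0,0],[-0.0014,-0.0004,-0.003,0,0,0,0],[-0.0014,-0.0004,-0.003,0,0,0,0],[-0.0014,-0.0004,-0.003,0,0,0,0],[-0.0012,-0.0004,-0.0033,0,0,0,0],[-0.0012,-0.0004,-0.0033,0,0,0,0],[-0.0012,-0.0004,-0.0034,0,0,0,0],[-0.0012,-0.0004,-0.0034,0,0,0,0]]])

```text
time: 7.0
tool_pos: [0.573, -0.0796, 0.1224]
tool_rot: [0.246, 0.533, 0.734, 0.342]
contact_force: [-0.2, -0.0, -1.8]
gripper_width: 0.003
grasp_force: 0.8
```

```bash
python3 -c "
from h import *
seg([.18,.09,.0,-.03])"
```

```text
t 7.0 dhy [151.2  22.4 -51.9] dp [-0.0074 -0.0025 -0.0424] rv [-0.15 -0.25  0.21] 0.4 j [-0.56 -0.29  2.29  1.    0.78 -1.5 ] F [-0.2 -0.  -1.8] g 0.0
0.18 [ -3.9  -1.4 -13.8]
0.09 [ -2.3  -0.8 -14. ]
0.0 [ -1.1  -0.4 -14.2]
-0.03 [ 0.1  0.  -4.9]
```

Call:
play_rows(series=[[[-0.001,-0.0004,-0.0028,0,0,0,0],[-0.001,-0.0004,-0.0028,0,0,0,0],[-0.001,-0.0003,-0.0028,0,0,0,0],[-0.001,-0.0003,-0.0028,0,0,0,0],[-0.0006,-0.0002,-0.0028,0,0,0,0],[-0.0005,-0.0002,-0.0028,0,0,0,0],[-0.0005,-0.0002,-0.0028,0,0,0,0],[-0.0005,-0.0002,-0.0028,0,0,0,0],[-0.0005,-0.0002,-0.0028,0,0,0,0],[-0.0003,-0.0001,-0.0025,0,0,0,0]]])

```text
time: 8.0
tool_pos: [0.5661, -0.082, 0.0947]
tool_rot: [0.246, 0.533, 0.734, 0.342]
contact_force: [-0.6, -0.3, -1.4]
gripper_width: -0.001
grasp_force: 0.9
```

```bash
python3 -c "
from h import *
seg([.0,-.03])"
```

```text
t 8.0 dhy [158.5  -5.3 -52.1] dp [-0.0005 -0.     -0.0147] rv [-0.15 -0.26  0.22] 0.4 j [-0.58 -0.25  2.32  1.06  0.76 -1.59] F [-0.6 -0.3 -1.4] g -0.0
0.0 [ -0.4   0.  -14.3]
-0.03 [ 0.1  0.  -4.9]
```

Call:
play_rows(series=[[[-0.0002,0,-0.0015,0,0,0,0],[-0.0002,0,-0.0015,0,0,0,0],[0,0,-0.0015,0,0,0,0],[0,0,-0.0015,0,0,0,0],[0,0,-0.0015,0,0,0,0],[0,0,-0.0014,0,0,0,0],[0,0,-0.0014,0,0,0,0],[0,0,-0.0012,0,0,0,0],[0,0,-0.0012,0,0,0,0],[0,0,-0.001,0,0,0,0]]])

```text
time: 9.0
tool_pos: [0.5657, -0.0821, 0.0811]
tool_rot: [0.246, 0.533, 0.734, 0.342]
contact_force: [-2.6, -1.9, -1.1]
gripper_width: 0.002
grasp_force: 1.3
```

```bash
python3 -c "
from h import *
seg([.0,-.03]); grab('scene','s8.png')"
```

```text
t 9.0 dhy [158.9 -18.9 -52.1] dp [-0.0001  0.0001 -0.0011] rv [-0.14 -0.26  0.23] 0.4 j [-0.58 -0.21  2.32  1.09  0.74 -1.63] F [-2.6 -1.9 -1.1] g 0.0
0.0 [-0.   0.1 -0.7]
-0.03 [ 0.1  0.  -4.9]
```

Call:
play_rows(series=[[[0,0,-0.001,0,0,0,0],[0,0,-0.001,0,0,0,0],[0,0,-0.001,0,0,0,0],[0,0,-0.001,0,0,0,0],[0,0,0,0,0,0,0]]])

```text
time: 9.55
tool_pos: [0.5661, -0.082, 0.0776]
tool_rot: [0.246, 0.533, 0.734, 0.342]
contact_force: [-0.2, 0.4, 1.0]
gripper_width: -0.002
grasp_force: 0.0
```

```bash
python3 -c "
from h import *
seg([.0,-.03]); g=grab('scene','s9.png'); a=load('s8.png')['frame']
print(cv2.absdiff(g['frame'],a)[200:310,250:345].max(2).mean())"
```

```text
t 9.55 dhy [158.6 -22.4 -52.1] dp [-0.0004 -0.      0.0024] rv [-0.15 -0.22  0.21] 0.3 j [-0.58 -0.2   2.32  1.1   0.74 -1.64] F [-0.2  0.4  1. ] g -0.0
0.0 [-0.4  0.   2.8]
-0.03 [ 0.1  0.  -4.9]
0.6251674641148325
```

The load has gone to zero, so the lid rests on the rim. Now I'll withdraw.

Call:
play_rows(series=[[[-0.002,-0.0007,-0.003,0,0,0,0],[-0.008,-0.0027,-0.002,0,0,0,0],[-0.015,-0.005,0,0,0,0,0],[-0.02,-0.0066,0.005,0,0,0,0],[-0.025,-0.008,0.015,0,0,0,0],[-0.025,-0.008,0.02,0,0,0,0],[-0.02,-0.008,0.02,0,0,0,0],[0,0,0.02,0,0,0,0],[0,0,0,0,0,0,0],[0,0,0,0,0,0,0]]])

```text
time: 10.6
tool_pos: [0.4506, -0.1212, 0.1519]
tool_rot: [0.246, 0.533, 0.734, 0.342]
contact_force: [-0.7, -0.5, -0.3]
gripper_width: -0.001
grasp_force: 0.0
```

```bash
python3 -c "
from h import *
need(.3,.05); g=grab('scene','s10.png'); f=g['frame']; a=load('s9.png')['frame'];o=load('scene1.png')['frame']
print('lid moved?',cv2.absdiff(f,a)[200:310,250:345].max(2).mean())
hsv=cv2.cvtColor(f,cv2.COLOR_BGR2HSV);h0=cv2.cvtColor(o,cv2.COLOR_BGR2HSV)
cop=lambda h:cv2.inRange(h,(3,90,60),(14,255,255))[235:305,250:375]
print('copper px before/after',(cop(h0)>0).sum(),(cop(hsv)>0).sum())
print('front overhang corners pred',proj(g,pt(.162,.005,.094)),proj(g,pt(.162,.005,-.094)),'hinge',proj(g,pt(0,.012,.1)))
t=manip.grab_frame('top');o=load('top1.png')['frame'];print('top objs diff tweez/battery/driver/pen',[round(float(cv2.absdiff(t['frame'],o)[r].mean()),1) for r in(np.s_[245:285,235:268],np.s_[262:286,233:252],np.s_[210:242,372:386],np.s_[172:232,378:398])])
e=cv2.Canny(cv2.cvtColor(f,cv2.COLOR_BGR2GRAY),60,120)
for u in(290,300,330,345): print(u,200+np.flatnonzero(e[200:330,u]))
for u in(290,300,330,345): # front lower lip line
  L=proj(g,pt(.162,0,.094));R=proj(g,pt(.162,0,-.094)); print(u,'lip low line',round(L[1]+(u-L[0])*(R[1]-L[1])/(R[0]-L[0]),1))
"
```

```text
t 10.6 dhy [280.5  51.9 -53. ] dp [-0.0188 -0.0051 -0.0019] rv [-0.1  -0.24  0.22] 0.3 j [-0.89 -0.68  2.49  0.9   1.14 -1.52] F [-0.7 -0.5 -0.3] g -0.0
lid moved? 3.6277511961722486
copper px before/after 251 0
front overhang corners pred [326.91906768 296.22199502] [369.29453245 249.85794024] hinge [251.00532273 269.00476886]
top objs diff tweez/battery/driver/pen [2.5, 2.6, 2.5, 2.7]
290 [283]
300 [286]
330 [277 280 281 294 295 301 302 303 310 311 313 314 317 319 320 328 329]
345 [237 238 239 260 261 264 265 277 278 298 299 302 310 311 327 328 329]
290 lip low line 339.0
300 lip low line 328.0
330 lip low line 295.0
345 lip low line 278.4
```

The lid is shut: the lower lip edge matches the prediction (295/294 and 278/278), and no copper is visible. The top view shows nothing else disturbed, and the hand is about 12 cm clear. Handing in.

```bash
python3 -c "
from plant import manip
print(manip.job_done())"
```

```text
the job is handed in; nothing more can be done
None
```

The stay is unlocked and the lid, caught on the finger at about 0.73 rad, was lowered fully shut with no sign of a drop; I handed the job in at about 10.7 s with the hand clear (the first push slid over the thumb bar, the second released it).

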